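# Couple the tap head to the water dispenser

## Task

Fit the tap head onto the water dispenser: pull the coupler's spring sleeve back (down) gently until it stays back, then take the tap head out of its wooden block, press its nipple gently straight down into the coupler until it is fully home and the sleeve springs forward by itself, and let go. Leave the other things on the table where they are and do not ram the coupler.

Things in the scene. Friction and masses are not known exactly. Their poses are not given: they have to be found in the camera images.
- dispenser: White box-shaped water dispenser fixed to the table, 180 x 180 mm, flat deck 90 mm above the table. Origin on the table under the coupler's vertical axis, +x to the rear: the box reaches 55 mm in front (-x) and 125 mm behind that axis, 90 mm to each side. A console 18 mm high stands on the deck from 75 to 121 mm behind the axis. The coupler stands upright on the deck.
- drip_tray (a point): Centre of the top of the black drip tray, 100 x 100 x 14 mm, fixed in front of the dispenser, 105 mm from the coupler's axis.
- coupler (a point): Point on the coupler's vertical axis, 144 mm above the table. The coupler's rim is 0 to 24 mm above this point: the whole coupler is screwed out to a different height each time, to be found by sight or feel. It is a steel tube, outside 30 mm, bore 22 mm, open upward, with a small flared lead-in and a 34 mm lip; seated, the tap's shoulder rests on the rim or up to 1.5 mm above.
- sleeve (a joint): Travel of the coupler's sleeve in m: 0 = forward (up, at rest), growing as it is pulled back (down) against a spring of about 4 N (forward) to 9 N, to a hard stop at 0.010. Pulled to within 1 mm of the stop with nothing in the coupler, it catches: let go, it eases to about 0.0065 and stays. Not pulled far enough, it springs back to 0.
- sleeve_axis (a point): Point on the axis, 118 mm above the table; the top of the flange at the sleeve's lower end is 0 to 24 mm above it when forward (26 mm below the rim). The aluminium sleeve is a ridged ring, 40 mm outside, 21 mm high above the flange (56 mm diameter, 6 mm thick). Push down on the flange beside the ring, or grip the ring and push: 12 to 15 N is ample. A dark ring (riser_c0) is its stop.
- lock_axis (a point): Point on the axis, 132 mm above the table. Locking dogs lie in the bore 12 mm below the rim. While the sleeve is forward they block the nipple; with it back the nipple passes, against an inner spring of 5 to 10 N and some friction. When the nipple is fully down the dogs drop into its groove and the sleeve springs to 0 by itself.
- tap: Loose steel tap head, about 220 g, upright at the start. Origin at the centre of the nipple's lower end, +z up its axis. Nipple 20 mm diameter, 32 mm long, foot chamfered 2 mm, groove from 15 to 21 mm up; round shoulder, 38 mm diameter, from 32 to 38 mm. A bent spout leaves its -x side 60 mm up and ends 78 mm from the axis, 42 mm up. Any turn about its axis fits.
- tap_grip (a point): Centre of the tap head's square valve body, 61 mm above its origin: 30 x 30 mm, sides along the tap's x and y, from 38 to 84 mm above the origin; grip it across its y sides. Above it a black round cap, 34 mm diameter, to 96 mm. Pressing the tap head home takes about 10 to 15 N; it must not be rammed.
- block: Fixed wooden block, 80 x 80 x 40 mm high, with a through hole of 23 mm diameter in its centre, in which the tap head's nipple stands, its shoulder on the block's top. Origin at the centre of its underside.
- pourer: Bystander: small round steel bottle pourer, 30 mm diameter, 58 mm high, standing on the table behind the block, about 110 mm from the block's centre. Not the tap head; leave it. Origin at the centre of its underside (so for the other bystanders).
- pepper_jar: Bystander: small glass jar with black cap, 38 mm diameter, 75 mm high.
- sauce_bottle: Bystander: amber bottle, 60 mm diameter, 190 mm high.
- side_plate: Bystander: white plate of 140 mm diameter.
- mug: Bystander: white mug, 76 mm diameter, 90 mm high.
- can: Bystander: metal can, 66 mm diameter, 110 mm high.
- food_tray: Bystander: clear plastic tray, 170 x 110 x 30 mm.
- phone: Bystander: black phone lying flat, 75 x 150 x 9 mm.

How it is judged (in metres and radians):
On the way:
1. the sleeve is back (at least 4 mm) and stays back with the fingers off it, the tap head not yet in the coupler (value of joint sleeve above 0.004 m and contact force between the fingers and dispenser below 0.1 N and distance between tap and coupler above 0.04 m), for 0.2 s.
At the end, for the whole second after the job is handed in: the tap head stands upright (within 4 degrees) in the coupler, within 4 mm of its axis and fully home (foot within 20 mm of the middle of the dark stop ring; locked, it is 16 to 17 mm), the sleeve sprung forward to within 2 mm of rest, everything still and let go (value of joint sleeve below 0.002 m and distance between tap and riser_c0 below 0.02 m and horizontal distance between tap and coupler below 0.004 m and angle between tap's own z axis and vertical below 0.07 rad and linear speed of tap below 0.02 m/s); the robot touches nothing.
It fails at once if the sleeve is rammed onto the dark stop ring below it (over 32 N) (contact force between anything else and riser_c0 above 32 N).
It fails at once if the tap head is rammed into or onto the dispenser (over 60 N) (contact force between tap and dispenser above 60 N).
It fails at once if a bystander is moved by more than 30 mm (distance of any of pourer, pepper_jar, sauce_bottle, side_plate, mug, can, food_tray, phone from where it was at the start of the episode above 0.03 m).
It fails at once if a bystander is knocked over (angle between any of pourer, pepper_jar, sauce_bottle, mug, can's own z axis and vertical above 0.6 rad).
It also fails if it takes over 72 s, if anything falls off the work surface, if the arm or the gripper's body presses on something with over 40 N, if the wrist force passes 120 N, or if a joint passes its speed limit or range.

## Robot

A 6-joint arm with a two-finger parallel gripper is mounted at the origin on the work surface. World frame = base frame: x ahead of the robot, y to its left, z up, the work surface at z = 0. Lengths are in mm, angles in rad, forces in N, time in s.
With the tool pointing down it reaches from about 400 to 925 mm from the base axis. Payload 12.5 kg.
Tool frame: the origin (TCP) lies at the very end of the fingers, on their centre line; the grasp point (between the pads) lies 19 mm behind it (env.tcp_to_grasp is the distance from the TCP to the grasp point, in mm); z points along the fingers, x is the direction in which the jaws open and shut, and the axes are right-handed (so a half turn about z gives the same grasp; the last joint's range is limited). The gripper opens to 95 mm and grips with 3 to 60 N. Pads are 20 mm wide; open, the fingers measure 119 mm over their backs; the gripper's body (75 mm by 180 mm) begins 59 mm behind the grasp point.
Start: joints at [-1.322, 0.491, 1.559, -0, 1.092, -0.106], TCP at [217.15, -586.082, 214.661] pointing down, gripper open.
Joint ranges: [-3.1, 3.1], [-0.84, 2.19], [0.05, 2.79], [-1.13, 4.28], [0.06, 2.93], [-2.69, 2.69]. Speed limits (rad/s): [2.22, 2.22, 2.79, 3.14, 3.14, 3.14].

## Interface

Orientations are given as [roll, pitch, yaw] about the fixed x, y, z axes, in that order (R = Rz(yaw) Ry(pitch) Rx(roll)).
In Python, from cell import env, vision, job gives the robot as it stands.
- The arm moves only by the shell command python3 -m pendant 'ROWS' [OPENING]. ROWS is JSON, a list of rows, each a list of 4 numbers: the shift along the tool's x, y, z in mm, then the turn about the tool's z in degrees. In form: [[tx, ty, tz, turn], ...]. A call has 1 to 8 rows; each row is the pose to reach, as a shift and turn from the pose measured when the call began, along the tool's axes at that moment; what a row does not reach only later rows make up. A row lasts 1/8 s, in which the tool goes at most 62.5 mm and 10.7 degrees, less where a joint would pass 70% of its speed; a pose out of reach is approached as far as the arm can. A call with a gripper value outside its range is refused whole. OPENING is the closure, from 0 (fully open) to 1 (shut), set as the call begins (- or left out, the last holds). The fingers move at their own pace and stop on an object; the grip force is fixed at half the most. Time passes only in rows, so rows that repeat a pose let the fingers close. It gives the time, the measured TCP pose, the force and the opening at its end, in the units of the state.
- env.state(): the state, without advancing time (a new reading comes with each control period).
- vision.read_camera(name): name is "side" or "top"; returns a dict with "pixels" (480x640x3 uint8, red, green, blue), "intrinsics" (3x3 intrinsics, pixels), "R" (3x3) and "t" (3): a world point X has camera coordinates R X + t. Camera axes: x right, y down, z forward; pixel columns grow to the right and rows downward; lengths in mm; the calibration is good to about 2 mm. A picture is of the moment at which its call begins. There is no depth.
- job.job_done(): hands the job in, once; it reports no verdict.
Trained networks look in a picture, given as the dict that the camera call returned (one of the last four; its "shot" number tells which), for a name from the list of things; names that differ only in an ending like _2 or _b are one class to them, and where a whole thing is asked for, a point or a joint stands for the part that bears it (a point fixed in the world has none). Each returns a list of dicts, best first, with "confidence" (0 to 1); they miss things now and then, are a little off and sometimes report something else, mostly with a low value. They report only what shows in the picture. A call takes as long as a camera call.
- vision.find_in(picture, query): "at" ([x, y, z] in mm, in the coordinates of the camera as it stood for that picture, good to about 4 mm: the middle of the surface that is visible of it).
- vision.regions_of(picture, query): "pixels" (480x640 bool, what is visible of it).
The state is a dict: "t": time; "joints": joint angles; "qvel": joint speeds; "tau": joint torques, N m; "eef_pos": TCP position; "tcp_rot": TCP orientation; "ft_force": force on the tool from outside, world axes, zero at the start; "moment": the same for the moment, N m; "opening": opening from 0.0 (shut) to 1.0 (fully open).
Only numpy, scipy, OpenCV 4.12 (cv2) and the standard library are available. Lean on these libraries where they do the work, as an engineer would, in place of code of your own. Each camera call takes 0.05 s, during which the arm holds its last target.

## Working session

There is one attempt and no reset: what is moved stays moved. The work goes in short steps, Python scripts to look and compute and a shell command to move; the robot and the scene stay as the last step left them, time stands still between calls to the robot, and variables do not carry over. Pictures are saved under pics/ and viewed, and the job is handed in when it is done.

```bash
mkdir -p pics; ls
cat > h.py <<'E'
import numpy as np, cv2
from cell import env, vision, job
def snap(name,fn):
    p=vision.read_camera(name); cv2.imwrite('pics/'+fn,p['pixels'][:,:,::-1]); return p
def world(p,c): return np.array(p['R']).T@(np.array(c)-np.array(p['t']))
def proj(p,X):
    c=np.array(p['R'])@np.array(X)+np.array(p['t']); q=np.array(p['intrinsics'])@c; return q[:2]/q[2]
def ray(p,u,v):
    R=np.array(p['R']); d=R.T@np.linalg.inv(np.array(p['intrinsics']))@np.array([u,v,1.]); return -R.T@np.array(p['t']), d/np.linalg.norm(d)
def onz(p,u,v,z):
    o,d=ray(p,u,v); return o+d*(z-o[2])/d[2]
def tri(p1,a,p2,b):
    o1,d1=ray(p1,*a);o2,d2=ray(p2,*b)
    s=np.linalg.lstsq(np.c_[d1,-d2],o2-o1,rcond=None)[0]; x=o1+d1*s[0];y=o2+d2*s[1]
    return (x+y)/2,np.linalg.norm(x-y)
E
python3 - <<'E'
from h import *
print(env.state())
for n in('side','top'):
    p=snap(n,n+'0.png'); print(n,np.round(p['intrinsics'],1).tolist(),np.round(p['R'],3).tolist(),np.round(p['t']).tolist())
    for q in('coupler','sleeve','tap','block','dispenser','drip_tray','pourer','tap_grip','sauce_bottle','mug','can','pepper_jar','side_plate','food_tray','phone'):
        r=vision.find_in(p,q)
        print(q,[(np.round(world(p,k['at'])).tolist(),round(k['confidence'],2)) for k in r[:2]])
E
```

```text
pics
{'t': 0.0, 'joints': array([-1.32157066e+00,  4.91543249e-01,  1.55945420e+00,  2.45490546e-06,
        1.09167189e+00, -1.05608246e-01]), 'qvel': array([-0.00173127, -0.00041982,  0.00129776, -0.00029402,  0.00146787,
        0.00101782]), 'tau': array([-2.21172428e-03, -6.12647724e+01, -2.58183932e+01,  6.91267918e-02,
        4.81956953e-02, -8.58662747e-05]), 'eef_pos': array([ 217.10438824, -585.82587656,  214.07023776]), 'tcp_rot': array([-3.14147699e+00,  1.07046207e-03, -1.21596349e+00]), 'ft_force': array([0.35528654, 0.38943744, 0.01625439]), 'moment': array([ 0.02809001,  0.00500048, -0.02205691]), 'opening': 1.0003395676376134}
side [[510.1, 0.0, 317.3], [0.0, 510.1, 241.2], [0.0, 0.0, 1.0]] [[-0.993, -0.113, 0.018], [-0.097, 0.752, -0.652], [0.06, -0.65, -0.758]] [579.0, 143.0, 1121.0]
coupler []
sleeve [([529.0, 203.0, 130.0], 0.77)]
tap [([567.0, -129.0, 73.0], 0.58)]
block [([576.0, -113.0, 42.0], 0.93)]
dispenser [([539.0, 213.0, 87.0], 0.74), ([682.0, -131.0, 37.0], 0.26)]
drip_tray [([543.0, 214.0, 90.0], 0.62)]
pourer [([680.0, -129.0, 35.0], 0.51)]
tap_grip 
[... 423 characters left out ...]
-0.02], [-0.985, 0.018, -0.17], [0.17, 0.018, -0.985]] [21.0, 634.0, 1519.0]
coupler [([535.0, 178.0, 90.0], 0.62)]
sleeve [([525.0, 179.0, 133.0], 0.54)]
tap [([567.0, -149.0, 93.0], 0.56)]
block [([578.0, -133.0, 38.0], 0.67)]
dispenser []
drip_tray [([534.0, 179.0, 90.0], 0.86), ([525.0, 181.0, 133.0], 0.71)]
pourer [([689.0, -136.0, 38.0], 0.57)]
tap_grip [([569.0, -150.0, 94.0], 0.57)]
sauce_bottle [([781.0, 10.0, 127.0], 0.81), ([534.0, 178.0, 90.0], 0.73)]
mug [([419.0, -410.0, 33.0], 0.72)]
can [([665.0, -377.0, 110.0], 0.95)]
pepper_jar [([432.0, 261.0, 75.0], 0.64)]
side_plate [([435.0, 407.0, 11.0], 0.97)]
food_tray [([640.0, 411.0, 4.0], 0.92)]
phone [([534.0, -428.0, 8.0], 0.6)]
```

View pics/side0.png

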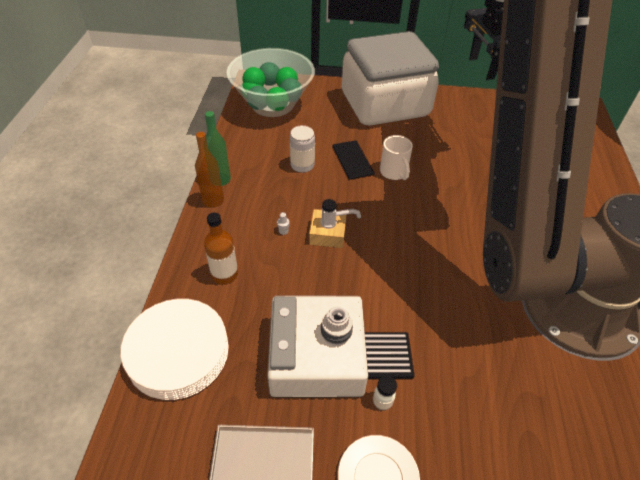

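View pics/top0.png

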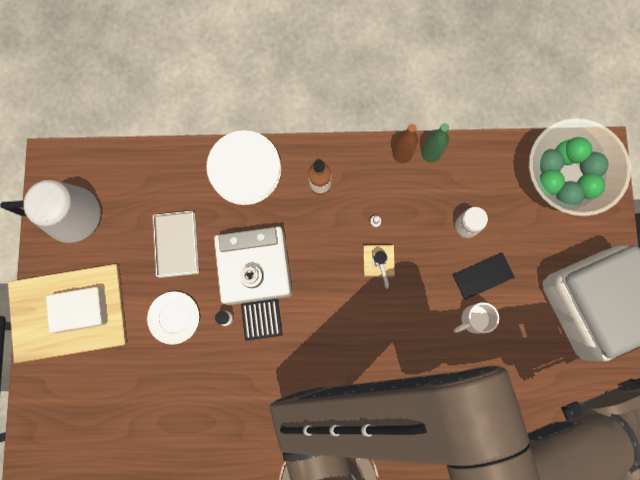

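Run:
```python
import cv2
a=cv2.imread('pics/side0.png')
cv2.imwrite('pics/s0c.png',cv2.resize(a[200:360,140:300],(800,800))[:600] if 0 else cv2.resize(a[190:340,140:340],(800,600),interpolation=cv2.INTER_CUBIC))
cv2.imwrite('pics/s0t.png',cv2.resize(a[190:340,300:500],(800,600),interpolation=cv2.INTER_CUBIC))
a=cv2.imread('pics/top0.png')
cv2.imwrite('pics/t0c.png',cv2.resize(a[165:315,150:350],(800,600),interpolation=cv2.INTER_CUBIC))
cv2.imwrite('pics/t0t.png',cv2.resize(a[165:315,300:500],(800,600),interpolation=cv2.INTER_CUBIC))
```

```text
(no output)
```

View pics/s0c.png

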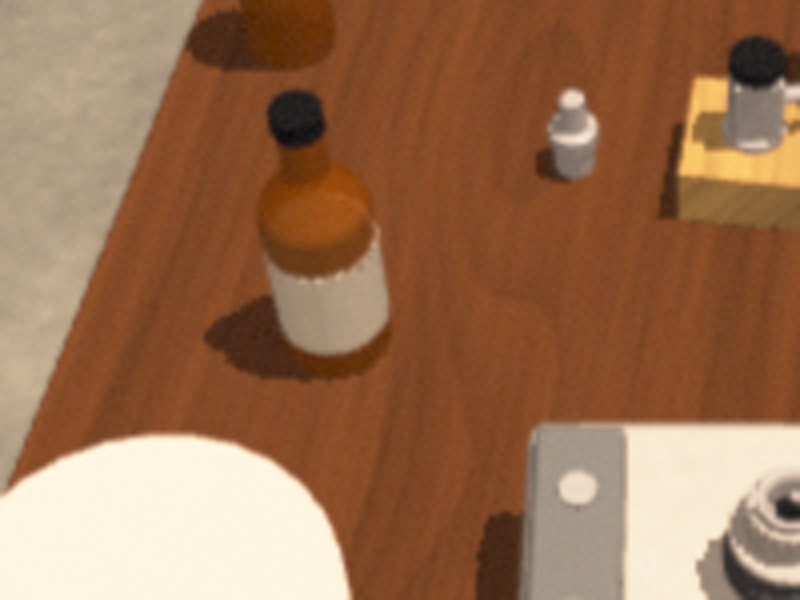

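View pics/t0c.png

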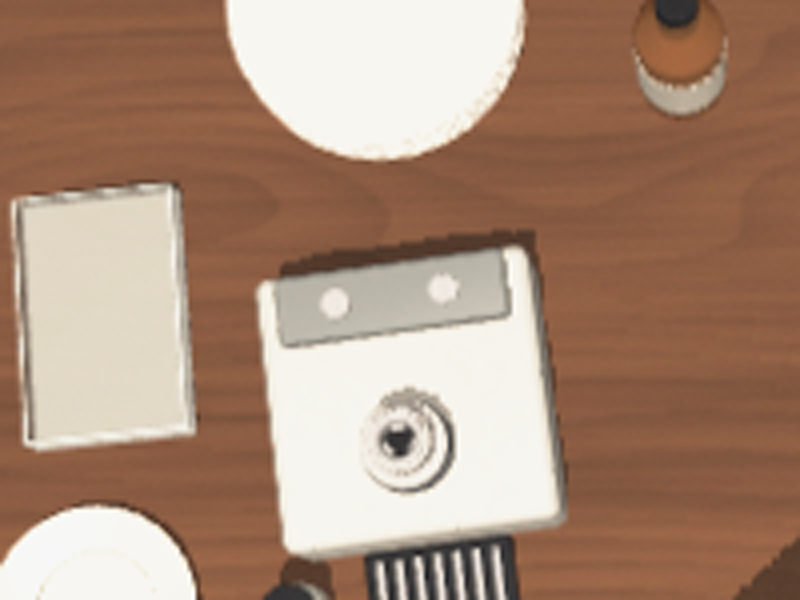

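View pics/s0t.png

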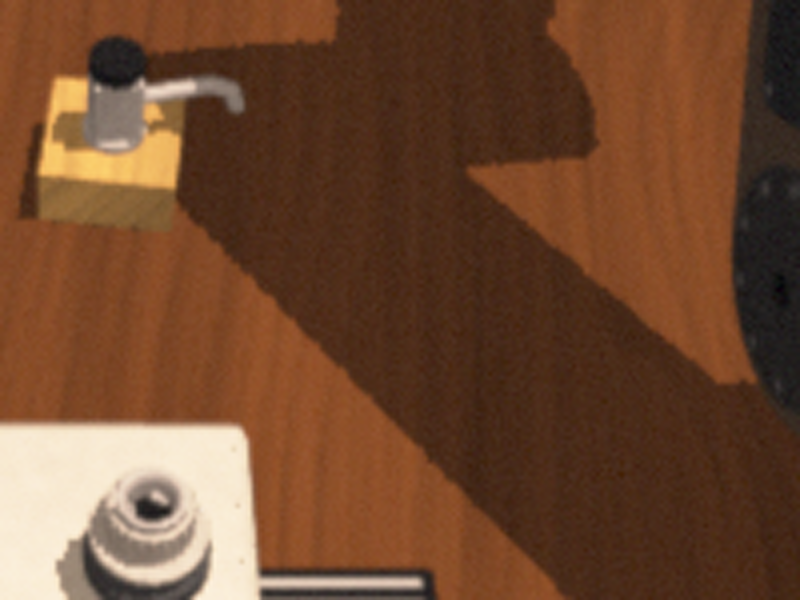

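View pics/t0t.png

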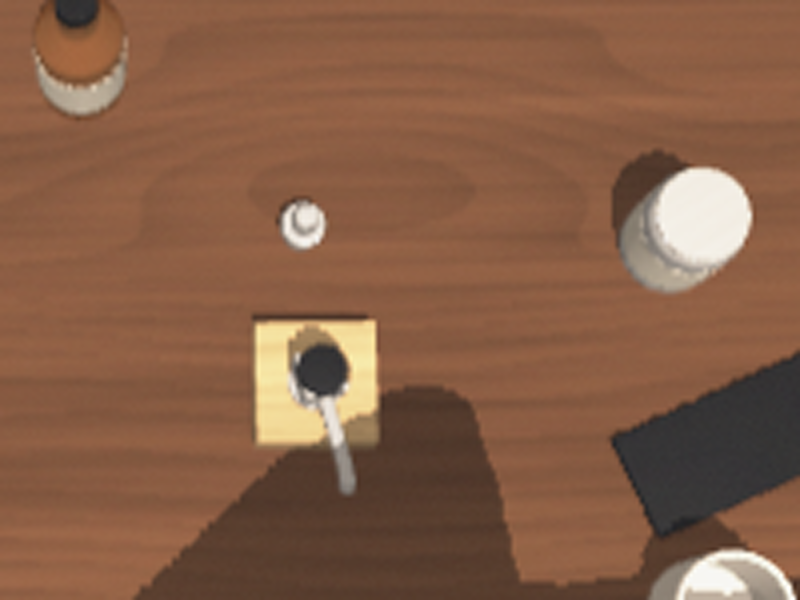

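Run:
```python
import cv2, numpy as np
a=cv2.imread('pics/side0.png');b=cv2.imread('pics/top0.png')
def z(im,x,y,s=10,w=40,h=60): return cv2.resize(im[y:y+h,x:x+w],(w*s,h*s),interpolation=cv2.INTER_CUBIC)
cv2.imwrite('pics/zc.png',np.hstack([z(a,318,295),z(b,231,250)]))
cv2.imwrite('pics/zt.png',np.hstack([z(a,310,190),z(b,360,230)]))
```

```text
(no output)
```

View pics/zc.png

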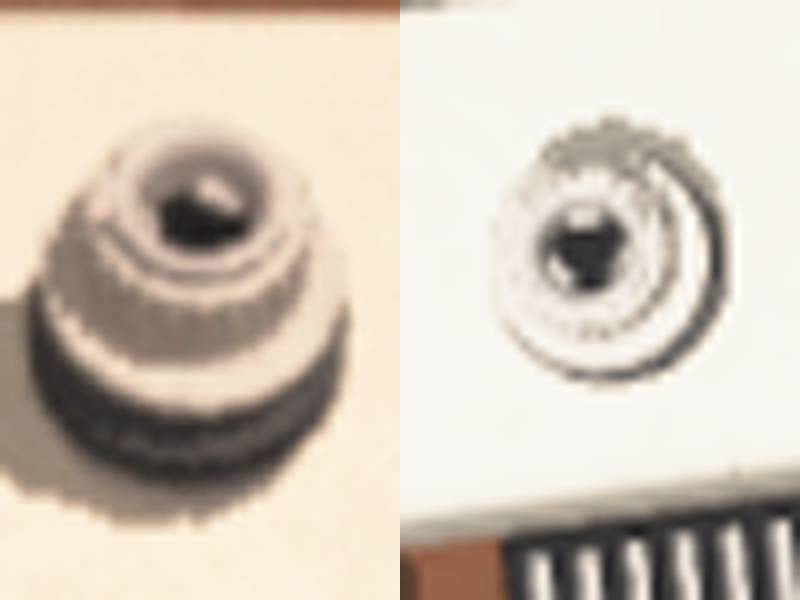

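View pics/zt.png

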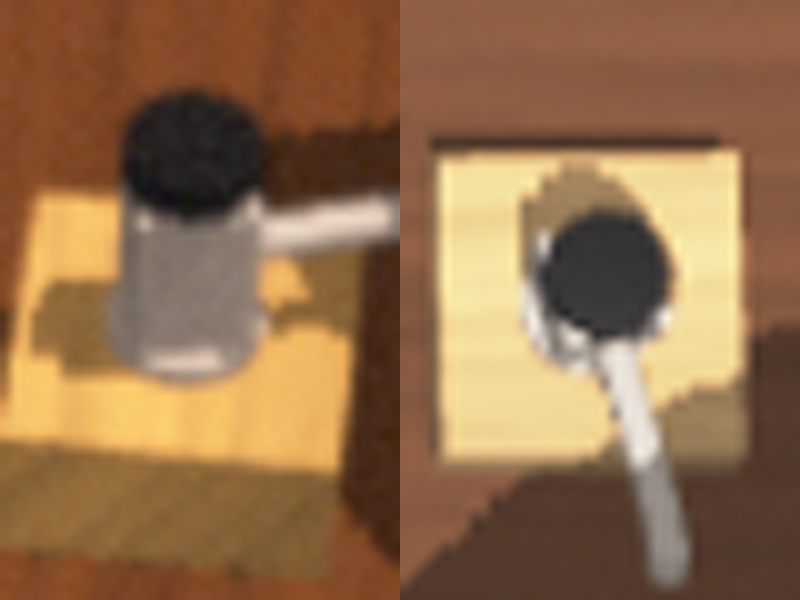

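Run:
```python
from h import *
s=vision.read_camera('side');t=vision.read_camera('top')
c=(337.8,314.0);ct=(249.05,274.25)
print('rim tri',tri(s,c,t,ct))
for z in(144,150,156,162,168): print(z,onz(s,*c,z),onz(t,*ct,z))
k=(329.0,203.8);kt=(379.9,256.8)
print('cap',tri(s,k,t,kt)); print(onz(s,*k,104),onz(t,*kt,104))
# block top corners (top)
o=lambda x,y:(360+(x-400)/10-.5,230+y/10-.5)
cs=[onz(t,*o(x,y),40) for x,y in[(435,150),(743,148),(437,463),(747,463)]]
print(np.round(cs,1),np.mean(cs,0))
# dispenser top corners top view crop 4x at (150,165)
o=lambda x,y:(150+x/4-.5,165+y/4-.5)
cs=[onz(t,*o(x,y),90) for x,y in[(258,285),(525,247),(285,556),(562,521)]]
print(np.round(cs,1))
# spout tip (top) at z=8+44
print('tip',onz(t,*(360+27-.5,230+58-.5),52))
for z in (118,124,130,136,142): print(z,proj(s,[525,180,z]))
```

```text
rim tri (array([529.57144499, 185.83799142, 155.02531505]), np.float64(4.101078399919337))
144 [527.62910958 179.13661869 144.        ] [532.86957473 187.13249428 144.        ]
150 [527.58439671 182.99988003 150.        ] [532.18753823 186.29339103 150.        ]
156 [527.53968384 186.86314138 156.        ] [531.50550173 185.45428778 156.        ]
162 [527.49497097 190.72640273 162.        ] [530.82346522 184.61518453 162.        ]
168 [527.4502581  194.58966407 168.        ] [530.14142872 183.77608128 168.        ]
cap (array([ 575.25526459, -141.66019907,  102.30073085]), np.float64(2.883567556489432))
[ 573.7139732  -139.63723758  104.        ] [ 576.46861601 -141.65611768  104.        ]
[[ 619.3 -103.    40. ]
 [ 618.4 -185.    40. ]
 [ 535.4 -101.2   40. ]
 [ 534.1 -183.1   40. ]] [ 576.81403497 -143.0883862    40.        ]
[[641.3 286.8  90. ]
 [663.3 112.6  90. ]
 [465.2 266.7  90. ]
 [484.6  89.5  90. ]]
tip [ 502.40436209 -160.63128205   52.        ]
118 [338.49100151 322.17294301]
124 [338.65199963 320.44314481]
130 [338.81455942 318.69656773]
136 [338.9787037  316.93296645]
142 [339.14445577 315.15209084]
```

```bash
cat >> h.py <<'E'
def to(X,yawdeg=None):
    s=env.state(); from_=s['eef_pos']; import math
    from scipy.spatial.transform import Rotation as Ro
    R=Ro.from_euler('xyz',s['tcp_rot']).as_matrix()
    d=R.T@(np.array(X,float)-from_)
    turn=None
    if yawdeg is not None: turn=-((yawdeg-np.degrees(s['tcp_rot'][2])+90)%180-90)
    print('t',round(s['t'],2),'pos',np.round(from_,1),'rot',np.round(np.degrees(s['tcp_rot']),2),'shift',np.round(d,1),'turn',turn,'F',np.round(s['ft_force'],1),'op',round(s['opening'],3))
E
python3 -c "
from h import *
to([430,-250,240]);to([529.5,185.5,240],-83.75)"
```

```text
t 1.7 pos [ 217.2 -586.1  214.7] rot [ 1.800e+02 -1.000e-02 -6.967e+01] shift [-241.2 -316.3  -25.4] turn None F [ 0.9 -0.1 -0.1] op 0.999
t 1.7 pos [ 217.2 -586.1  214.7] rot [ 1.800e+02 -1.000e-02 -6.967e+01] shift [-615.  -560.9  -25.4] turn 14.080091976433778 F [ 0.9 -0.1 -0.1] op 0.999
```

```bash
python3 -m pendant '[[-36,-47,-25,0],[-72,-95,-25,0],[-109,-142,-25,0],[-145,-190,-25,0],[-181,-237,-25,0],[-217,-285,-25,0],[-241,-316,-25,0],[-290,-350,-25,0]]' 0.53; python3 -c "
from h import *
to([529.5,185.5,240],-83.75)"
```

```text
t: 2.7
eef_pos: [445.5, -191.7, 239.6]
tcp_rot: [-3.141, -0.001, -1.217]
ft_force: [0.3, 0.1, -0.4]
opening: 0.471
t 2.7 pos [ 445.5 -191.7  239.6] rot [-1.7998e+02 -4.0000e-02 -6.9710e+01] shift [-324.7 -209.5   -0.5] turn 14.038144714086727 F [ 0.3  0.1 -0.4] op 0.471
```

```bash
python3 -m pendant '[[-48,-31,0,4],[-97,-62,0,8],[-145,-94,0,14],[-193,-125,0,14],[-242,-156,0,14],[-290,-187,0,14],[-325,-209,20,14],[-325,-209,40,14]]'
python3 - <<'E'
from h import *
to([529.5,185.5,150])
for n in('side','top'):
    p=snap(n,n+'1.png'); a=cv2.imread('pics/'+n+'1.png'); u=proj(p,[529.5,185.5,160]).astype(int)
    x,y=u-[40,30]; print(x,y)
    cv2.imwrite('pics/%s1z.png'%n,cv2.resize(a[y:y+60,x:x+80],(800,600),interpolation=cv2.INTER_CUBIC))
E
```

```text
t: 3.7
eef_pos: [529.1, 188.2, 198.9]
tcp_rot: [-3.14, -0.0, -1.458]
ft_force: [-1.1, -0.3, 0.4]
opening: 0.472
t 3.7 pos [529.1 188.2 198.9] rot [-1.7993e+02 -2.0000e-02 -8.3530e+01] shift [ 2.7 -0.  48.9] turn None F [-1.1 -0.3  0.4] op 0.472
296 282
208 244
```

View pics/side1z.png

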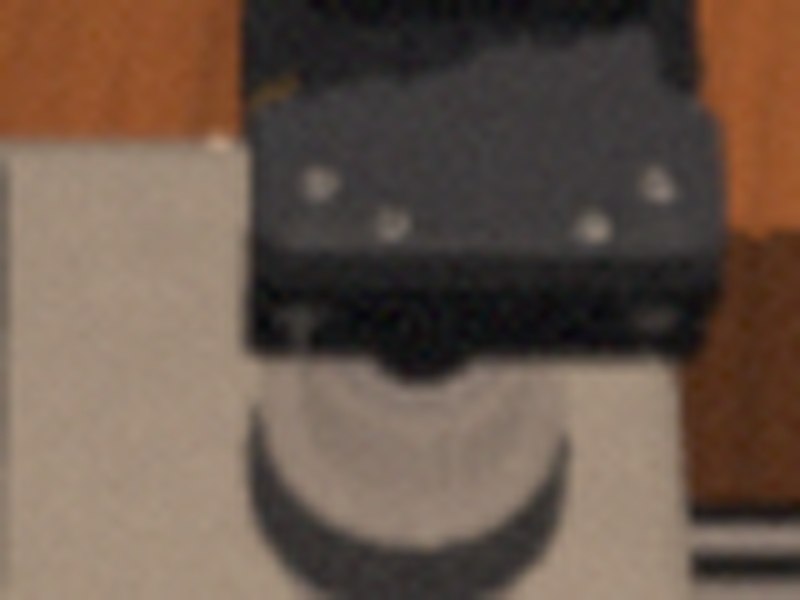

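View pics/top1z.png

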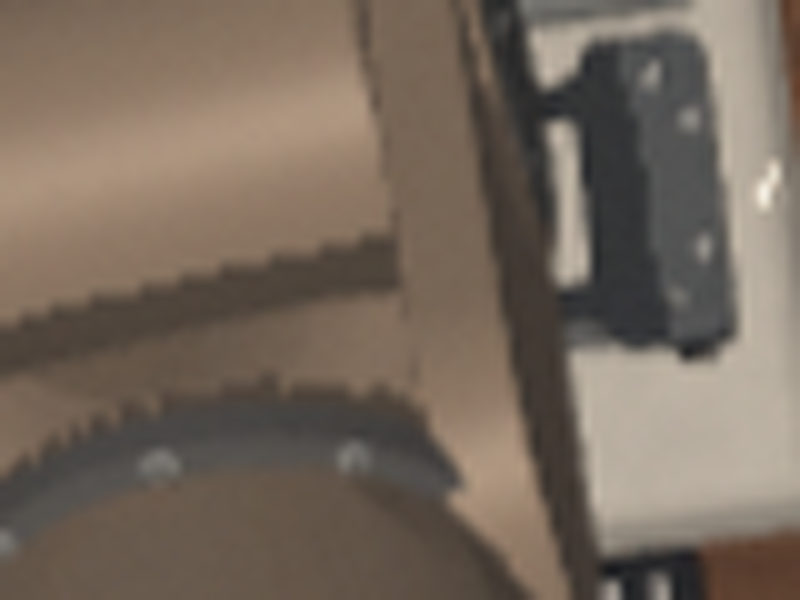

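Run:
```python
from h import *
s=vision.read_camera('side')
print(proj(s,[529.1,188.2+28,198.9]),proj(s,[529.1,188.2+34,198.9]),'obs 337.7, y~319.5')
for x in (527,529.5,532):
  for z in(128,131,134): print(x,z,proj(s,[x,185.5,z])[0], proj(s,[x,185.5,z])[1], proj(s,[x,185.5+28,z])[1], 'obs 336.4, front edge y 336.3')
to([530,186,150])
```

```text
[336.60356109 314.73900129] [336.28817839 317.75461037] obs 337.7, y~319.5
527 128 337.41685322772753 321.7172114217347 335.0194668304591 obs 336.4, front edge y 336.3
527 131 337.49549134284155 320.8430838792412 334.1609977936241 obs 336.4, front edge y 336.3
527 134 337.5745135064887 319.9646873203815 333.29825260076194 obs 336.4, front edge y 336.3
529.5 128 336.0592573601876 321.57157399156137 334.8687611269387 obs 336.4, front edge y 336.3
529.5 131 336.13457634681794 320.6972324692092 334.0100586936983 obs 336.4, front edge y 336.3
529.5 134 336.21026311284044 319.81862157457834 333.147079645896 obs 336.4, front edge y 336.3
532 128 334.70209747627206 321.4259833319597 334.718104781741 obs 336.4, front edge y 336.3
532 131 334.7740994646135 320.55142801252725 333.85916915131037 obs 336.4, front edge y 336.3
532 134 334.8464529788563 319.6726029659111 332.9959564489262 obs 336.4, front edge y 336.3
t 3.85 pos [528.5 185.7 199. ] rot [ 1.7993e+02 -5.0000e-02 -8.3690e+01] shift [-0.2 -1.6 49. ] turn None F [0.8 0.4 0.3] op 0.475
```

```bash
python3 -m pendant '[[0,-2.5,15,0],[0,-2.5,30,0],[0,-2.5,45,0],[0,-2.5,55,0],[0,-2.5,55,0]]'
python3 - <<'E'
from h import *
to([531,185.5,131])
for n in('side','top'):
    p=snap(n,n+'2.png'); a=cv2.imread('pics/'+n+'2.png'); u=proj(p,[529.5,185.5,160]).astype(int)
    x,y=u-[40,30]; print(x,y)
    cv2.imwrite('pics/%s2z.png'%n,cv2.resize(a[y:y+60,x:x+80],(800,600),interpolation=cv2.INTER_CUBIC))
E
```

```text
t: 4.47
eef_pos: [530.7, 185.8, 143.1]
tcp_rot: [3.139, -0.001, -1.461]
ft_force: [0.1, 0.4, 0.5]
opening: 0.469
t 4.47 pos [530.7 185.8 143.1] rot [ 1.7985e+02 -6.0000e-02 -8.3690e+01] shift [ 0.3 -0.3 12.1] turn None F [0.1 0.4 0.5] op 0.469
296 282
208 244
```

View pics/side2z.png

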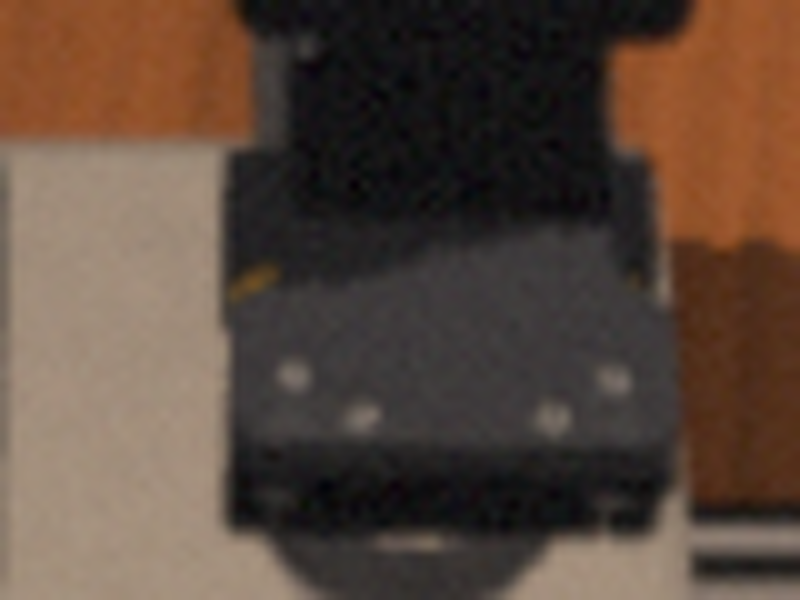

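```bash
python3 -m pendant '[[0,0,3,0],[0,0,6,0],[0,0,9,0],[0,0,9,0]]'
```

```text
t: 5.08
eef_pos: [531.0, 185.9, 134.9]
tcp_rot: [3.14, -0.001, -1.461]
ft_force: [-0.5, -0.2, -0.4]
opening: 0.471
```

```bash
python3 -m pendant '[[0,0,2,0],[0,0,4,0],[0,0,4,0]]'
```

```text
t: 5.45
eef_pos: [531.1, 185.9, 131.0]
tcp_rot: [3.14, -0.001, -1.461]
ft_force: [-0.5, -0.3, 3.0]
opening: 0.472
```

```bash
python3 -m pendant '[[0,0,1,0],[0,0,2,0],[0,0,2,0]]';python3 -m pendant '[[0,0,1,0],[0,0,2,0],[0,0,2,0]]'
```

```text
t: 5.82
eef_pos: [531.1, 185.9, 129.2]
tcp_rot: [3.141, -0.001, -1.461]
ft_force: [-1.3, -0.2, 4.3]
opening: 0.473
t: 6.2
eef_pos: [531.1, 185.9, 127.4]
tcp_rot: [3.141, -0.001, -1.461]
ft_force: [-1.6, 0.4, 5.8]
opening: 0.468
```

```bash
python3 -m pendant '[[0,0,1,0],[0,0,2,0],[0,0,3,0],[0,0,3,0]]';python3 -m pendant '[[0,0,1,0],[0,0,1.5,0],[0,0,1.5,0]]'
```

```text
t: 6.7
eef_pos: [531.1, 185.9, 124.5]
tcp_rot: [3.141, -0.001, -1.461]
ft_force: [-0.7, 0.0, 5.6]
opening: 0.467
t: 7.08
eef_pos: [531.1, 185.9, 123.3]
tcp_rot: [3.141, -0.001, -1.461]
ft_force: [-1.4, -0.9, 6.7]
opening: 0.469
```

```bash
python3 -m pendant '[[0,0,1,0],[0,0,1,0]]';python3 -m pendant '[[0,0,1,0],[0,0,1,0]]'
```

```text
t: 7.32
eef_pos: [531.1, 185.9, 122.6]
tcp_rot: [3.142, -0.001, -1.461]
ft_force: [-2.7, 0.1, 7.7]
opening: 0.466
t: 7.58
eef_pos: [531.1, 185.9, 122.2]
tcp_rot: [-3.141, -0.001, -1.461]
ft_force: [-3.0, -0.9, 10.3]
opening: 0.471
```

```bash
python3 -m pendant '[[0,0,1,0],[0,0,1,0]]'
```

```text
t: 7.82
eef_pos: [531.1, 185.9, 122.2]
tcp_rot: [-3.141, -0.001, -1.46]
ft_force: [-4.2, -2.5, 14.6]
opening: 0.469
```

```bash
python3 -m pendant '[[0,0,1,0],[0,0,1,0]]'
```

```text
t: 8.07
eef_pos: [531.1, 185.9, 122.2]
tcp_rot: [-3.14, -0.001, -1.46]
ft_force: [-3.6, -1.2, 15.0]
opening: 0.469
```

```bash
python3 -m pendant '[[0,0,-2,0],[0,0,-6,0],[0,0,-12,0],[0,0,-30,0],[0,0,-70,0],[0,0,-115,0],[0,0,-115,0]]'
python3 - <<'E'
from h import *
to([576,-142,200],-75.6)
p=vision.read_camera('side'); r=vision.find_in(p,'sleeve')
print([(np.round(world(p,k['at'])),k['confidence']) for k in r])
E
```

```text
t: 8.95
eef_pos: [532.0, 186.3, 240.4]
tcp_rot: [-3.134, 0.0, -1.46]
ft_force: [0.9, 0.5, -1.1]
opening: 0.471
t 8.95 pos [532.  186.3 240.4] rot [-179.57    0.    -83.67] shift [331.1  -7.2  40.5] turn -8.071609183695088 F [ 0.9  0.5 -1.1] op 0.471
[(array([529., 202., 125.]), 0.81)]
```

```bash
python3 -m pendant '[[55,-1,0,-3],[110,-2,0,-8],[165,-4,0,-8],[220,-5,0,-8],[275,-6,20,-8],[331,-7,40,-8],[331,-7,60,-8],[331,-7,60,-8]]' 0.25
python3 - <<'E'
from h import *
to([576,-141.5,50],-75.6)
im=[]
for n in('side','top'):
    p=snap(n,n+'3.png'); a=cv2.imread('pics/'+n+'3.png'); 
    for X in([529.5,185.5,160],[576,-141.5,100]):
        x,y=proj(p,X).astype(int)-[20,15]; print(n,x,y)
        im.append(cv2.resize(a[y:y+30,x:x+40],(400,300),interpolation=cv2.INTER_CUBIC))
cv2.imwrite('pics/3z.png',np.vstack([np.hstack(im[:2]),np.hstack(im[2:])]))
E
```

```text
t: 10.05
eef_pos: [573.0, -142.4, 174.6]
tcp_rot: [3.139, 0.002, -1.322]
ft_force: [0.3, -0.2, -0.1]
opening: 0.75
t 10.05 pos [ 573.  -142.4  174.6] rot [ 1.7985e+02  1.3000e-01 -7.5740e+01] shift [ 1.000e-01 -3.500e+00  1.246e+02] turn -0.14195464051785223 F [ 0.3 -0.2 -0.1] op 0.75
side 316 297
side 308 189
top 228 259
top 359 242
```

View pics/3z.png

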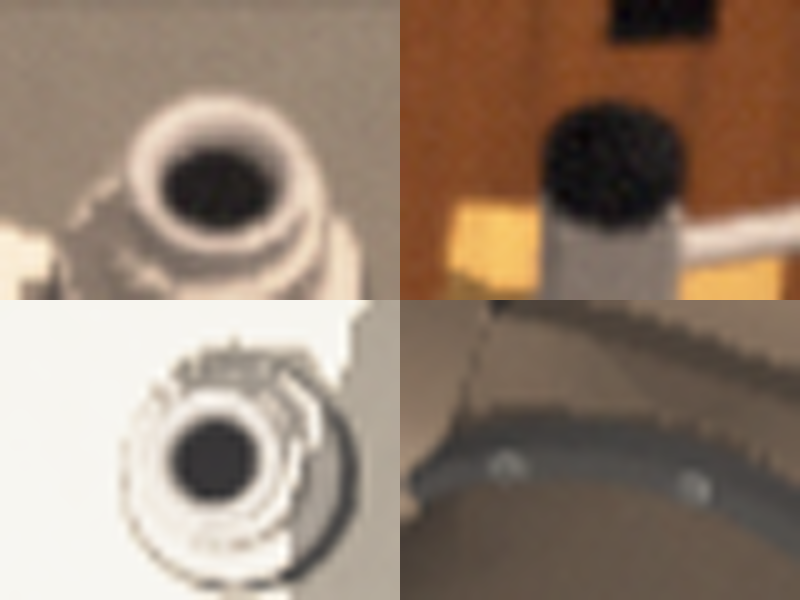

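View pics/side3.png

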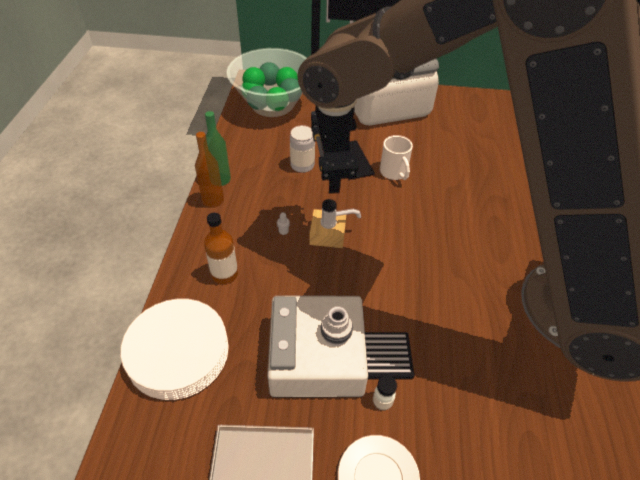

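```bash
python3 -m pendant '[[0,-3,10,0],[0,-3,20,0],[0,-3,20,0]]'
python3 - <<'E'
from h import *
to([576,-141.5,50],-75.6)
p=snap('side','side4.png'); s=env.state(); e=s['eef_pos']; yw=s['tcp_rot'][2]
# near inner-tip: find finger tip; print projections of near finger pad/back at tip
d=-np.array([np.cos(yw),np.sin(yw),0])
for r in(35.6,41.6,47.6): print(r,proj(p,e+d*r),proj(p,e-d*r))
a=cv2.imread('pics/side4.png'); cv2.imwrite('pics/side4z.png',cv2.resize(a[160:235,290:390],(800,600),interpolation=cv2.INTER_CUBIC))
E
```

```text
t: 10.52
eef_pos: [576.7, -140.6, 156.1]
tcp_rot: [3.141, 0.001, -1.32]
ft_force: [-0.6, 0.3, 0.3]
opening: 0.751
t 10.53 pos [ 576.7 -140.6  156.1] rot [ 1.7998e+02  4.0000e-02 -7.5620e+01] shift [  0.7   0.9 106.1] turn -0.01776292220725395 F [-0.6  0.3  0.3] op 0.751
35.6 [330.93536672 197.65763203] [326.06729604 175.67135309]
41.6 [331.3641223  199.59407471] [325.67473056 173.89836032]
47.6 [331.79589803 201.54415767] [325.28478396 172.13719552]
```

View pics/side4z.png

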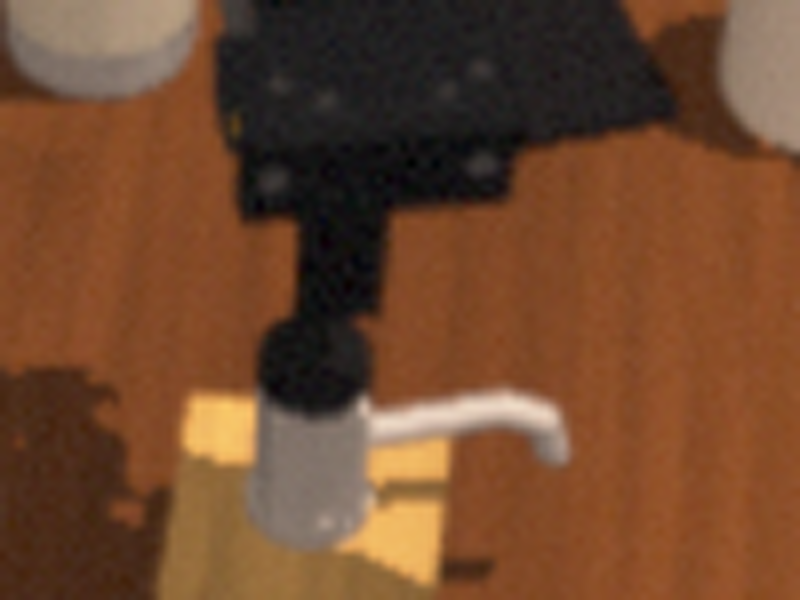

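```bash
python3 -m pendant '[[0,1,30,0],[0,1,60,0],[0,1,85,0],[0,1,98,0],[0,1,105,0],[0,1,105,0],[0,1,105,0]]'
python3 - <<'E'
from h import *
to([576,-141.5,50],-75.6)
E
```

```text
t: 11.45
eef_pos: [576.4, -141.2, 52.4]
tcp_rot: [-3.14, -0.0, -1.32]
ft_force: [-0.2, 0.0, 0.6]
opening: 0.747
t 11.45 pos [ 576.4 -141.2   52.4] rot [-1.7993e+02 -2.0000e-02 -7.5630e+01] shift [0.2 0.4 2.4] turn -0.025165749156911943 F [-0.2  0.   0.6] op 0.747
```

```bash
python3 -m pendant '[[0,0,2,0],[0,0,2,0],[0,0,2,0],[0,0,2,0],[0,0,2,0],[0,0,2,0],[0,0,2,0],[0,0,2,0]]' 1
python3 - <<'E'
from h import *
to([576,-141.5,50],-75.6)
im=[]
p=snap('side','side5.png');a=cv2.imread('pics/side5.png'); cv2.imwrite('pics/side5z.png',cv2.resize(a[160:250,290:410],(800,600),interpolation=cv2.INTER_CUBIC))
E
```

```text
t: 12.45
eef_pos: [576.4, -141.2, 50.5]
tcp_rot: [-3.14, -0.001, -1.32]
ft_force: [0.7, -0.8, 1.2]
opening: 0.348
t 12.45 pos [ 576.4 -141.2   50.5] rot [-1.7993e+02 -3.0000e-02 -7.5630e+01] shift [0.2 0.5 0.5] turn -0.02675543700584626 F [ 0.7 -0.8  1.2] op 0.348
```

View pics/side5z.png

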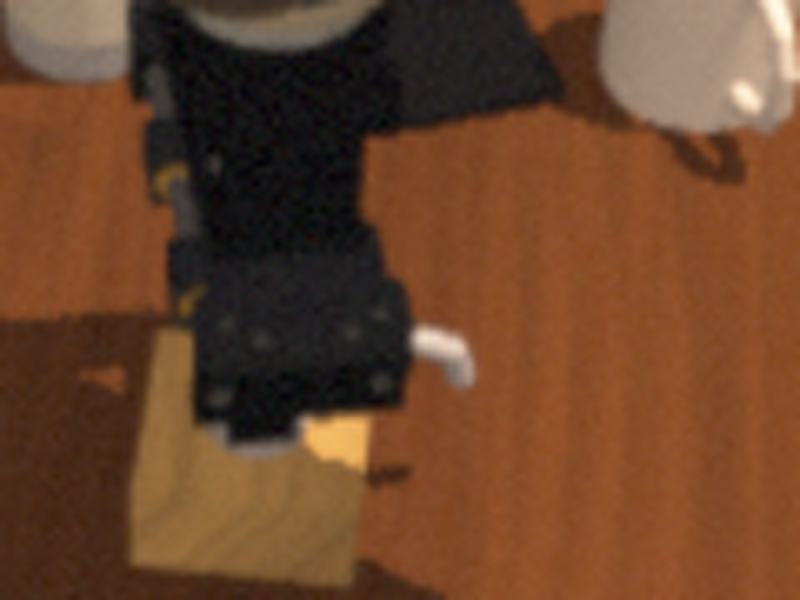

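```bash
python3 -m pendant '[[0,0,0,0],[0,0,0,0],[0,0,0,0],[0,0,0,0]]'
python3 - <<'E'
from h import *
s=env.state(); print(s['opening'],s['ft_force'],s['moment'])
E
```

```text
t: 13.0
eef_pos: [576.4, -141.2, 50.5]
tcp_rot: [-3.14, -0.001, -1.32]
ft_force: [0.3, -0.7, 0.8]
opening: 0.348
0.3481916173850936 [ 0.26620772 -0.74101327  0.82998234] [-0.08045193 -0.00746016 -0.0086314 ]
```

```bash
python3 -m pendant '[[0,0,-10,0],[0,0,-25,0],[0,0,-50,0],[0,0,-80,0],[0,0,-120,0],[0,0,-150,0],[0,0,-150,0],[0,0,-150,0]]'
python3 - <<'E'
from h import *
s=env.state(); print(s['opening'],s['ft_force'],s['moment'],s['eef_pos'])
for n in('side','top'):
    p=snap(n,n+'6.png'); a=cv2.imread('pics/'+n+'6.png'); x,y=proj(p,s['eef_pos']).astype(int)-[40,30]; print(x,y)
    cv2.imwrite('pics/%s6z.png'%n,cv2.resize(a[y:y+60,x:x+80],(800,600),interpolation=cv2.INTER_CUBIC))
E
```

```text
t: 14.0
eef_pos: [575.6, -141.0, 199.8]
tcp_rot: [-3.141, 0.0, -1.32]
ft_force: [0.3, -0.0, -2.6]
opening: 0.349
0.34915935369936885 [ 0.26856051 -0.00533702 -2.58302713] [ 0.02378018  0.0631586  -0.04744574] [ 575.63555541 -140.96315877  199.8122506 ]
289 141
342 221
```

View pics/side6z.png

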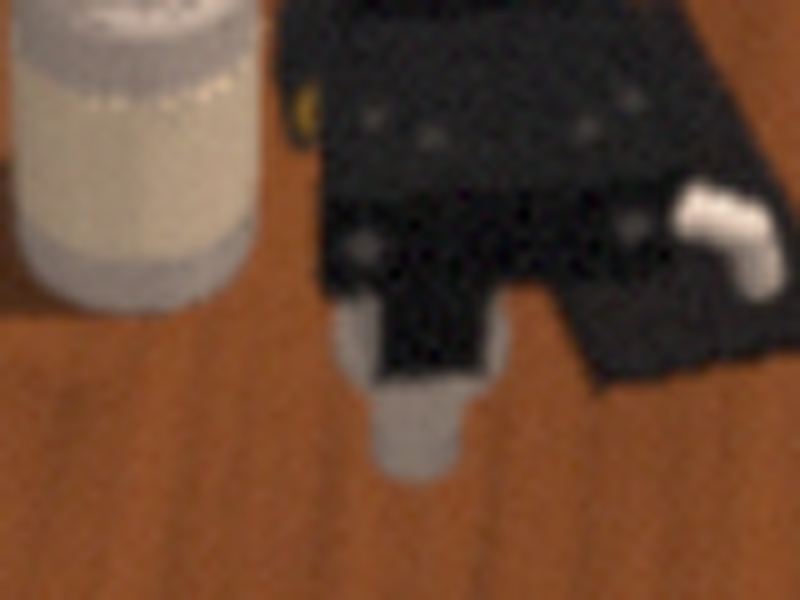

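View pics/top6.png

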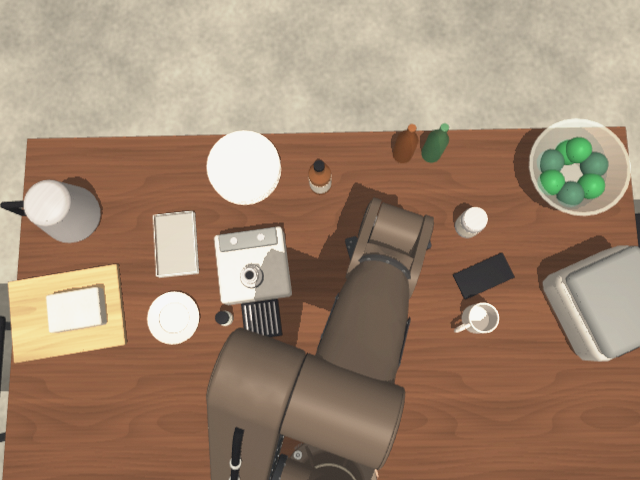

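Run:
```python
from h import *
p=vision.read_camera('side'); s=env.state(); e=s['eef_pos']; yw=s['tcp_rot'][2]
d=-np.array([np.cos(yw),np.sin(yw),0]); sp=np.array([-d[1],d[0],0])
f=lambda X:np.round((proj(p,X)-[289,141]+.5)*10)
for off in(0,):
    F=e-[0,0,42.5]
    print('foot',f(F),'nip top',f(F+[0,0,32]),'shoulder mid',f(F+[0,0,35]))
print('near finger tip in/out',f(e+d*16.5),f(e+d*28.5),'edges',f(e+d*28.5-sp*10),f(e+d*28.5+sp*10))
for a in(-10,-5,0,5,10):
    c=np.cos(np.radians(a));q=np.sin(np.radians(a)); v=sp*c+d*q
    print('spout tip rot',a,f(F+[0,0,42]+v*78), f(F+[0,0,42]-v*78))
to([530.5,185.3,260],-75.6)
```

```text
foot [405. 459.] nip top [410. 351.] shoulder mid [411. 340.]
near finger tip in/out [424. 365.] [432. 404.] edges [386. 407.] [479. 400.]
spout tip rot -10 [750. 247.] [ 63. 387.]
spout tip rot -5 [760. 267.] [ 56. 366.]
spout tip rot 0 [768. 287.] [ 51. 344.]
spout tip rot 5 [772. 308.] [ 49. 323.]
spout tip rot 10 [775. 330.] [ 50. 302.]
t 14.15 pos [ 575.8 -141.   199.2] rot [ 1.7997e+02  4.0000e-02 -7.5630e+01] shift [-327.4  -37.1  -60.6] turn -0.025632455552951683 F [-0.3  0.2 -2.5] op 0.346
```

Run:
```python
from h import *
a=cv2.imread('pics/side6.png').astype(int)
for r in (168,170,172,174,176,178,180,181,182,183,184,185,186,187): print(r,[tuple(x)[0] for x in a[r,320:344]])
```

```text
168 [np.int64(31), np.int64(18), np.int64(12), np.int64(24), np.int64(20), np.int64(20), np.int64(18), np.int64(20), np.int64(0), np.int64(14), np.int64(14), np.int64(19), np.int64(14), np.int64(21), np.int64(6), np.int64(18), np.int64(19), np.int64(16), np.int64(16), np.int64(25), np.int64(23), np.int64(15), np.int64(18), np.int64(18)]
170 [np.int64(37), np.int64(24), np.int64(34), np.int64(39), np.int64(40), np.int64(54), np.int64(43), np.int64(22), np.int64(19), np.int64(19), np.int64(19), np.int64(16), np.int64(18), np.int64(25), np.int64(17), np.int64(15), np.int64(23), np.int64(29), np.int64(49), np.int64(58), np.int64(39), np.int64(35), np.int64(34), np.int64(34)]
172 [np.int64(39), np.int64(40), np.int64(77), np.int64(98), np.int64(93), np.int64(85), np.int64(74), np.int64(28), np.int64(15), np.int64(16), np.int64(19), np.int64(10), np.int64(23), np.int64(13), np.int64(22), np.int64(15), np.int64(21), np.int64(46), np.int64(80), np.int64(73), np.int64(50), np.int64(41), np.int64(35), np.int64(41)]
174 [np.int64(43), np.int64(52), np.int64(81), np.int64(105), np.int64(99), np.
[... 3024 characters left out ...]
nt64(42)]
186 [np.int64(37), np.int64(36), np.int64(36), np.int64(34), np.int64(41), np.int64(52), np.int64(79), np.int64(97), np.int64(101), np.int64(102), np.int64(105), np.int64(105), np.int64(101), np.int64(99), np.int64(86), np.int64(51), np.int64(47), np.int64(36), np.int64(34), np.int64(36), np.int64(38), np.int64(39), np.int64(38), np.int64(39)]
187 [np.int64(38), np.int64(34), np.int64(36), np.int64(33), np.int64(40), np.int64(45), np.int64(66), np.int64(92), np.int64(104), np.int64(100), np.int64(103), np.int64(101), np.int64(98), np.int64(88), np.int64(70), np.int64(46), np.int64(43), np.int64(38), np.int64(36), np.int64(38), np.int64(33), np.int64(41), np.int64(39), np.int64(42)]
```

```bash
python3 -m pendant '[[-40,-5,-30,0],[-95,-10,-50,0],[-150,-16,-50,0],[-205,-22,-50,0],[-260,-28,-50,0],[-310,-34,-50,0],[-328,-38,-40,0],[-328,-38,-30,0]]'
python3 - <<'E'
from h import *
to([532,185.3,217],-75.6)
E
```

```text
t: 15.15
eef_pos: [530.9, 186.7, 228.1]
tcp_rot: [3.14, 0.001, -1.318]
ft_force: [1.1, -0.9, -2.3]
opening: 0.348
t 15.15 pos [530.9 186.7 228.1] rot [ 1.799e+02  3.000e-02 -7.553e+01] shift [ 1.7 -0.7 11.1] turn 0.07413685297004236 F [ 1.1 -0.9 -2.3] op 0.348
```

```bash
python3 -m pendant '[[1.7,-0.7,5,0],[1.7,-0.7,10,0],[1.7,-0.7,10,0],[1.7,-0.7,10,0]]'
python3 - <<'E'
from h import *
to([532,185.3,217],-75.6)
s=env.state();e=s['eef_pos']
p=snap('side','side7.png'); a=cv2.imread('pics/side7.png')
print('foot',proj(p,e-[0,0,42.5]),'rim below tcp',proj(p,[e[0],e[1],158.2]))
cv2.imwrite('pics/side7z.png',cv2.resize(a[282:342,298:378],(800,600),interpolation=cv2.INTER_CUBIC))
E
```

```text
t: 15.65
eef_pos: [532.2, 184.9, 218.4]
tcp_rot: [3.14, 0.001, -1.319]
ft_force: [-0.0, -0.9, -2.6]
opening: 0.349
t 15.65 pos [532.2 184.9 218.4] rot [ 1.7992e+02  3.0000e-02 -7.5560e+01] shift [-0.5  0.1  1.4] turn 0.036666509429835514 F [-0.  -0.9 -2.6] op 0.349
foot [335.81791063 306.64018181] rim below tcp [335.36847591 312.11719339]
```

View pics/side7z.png

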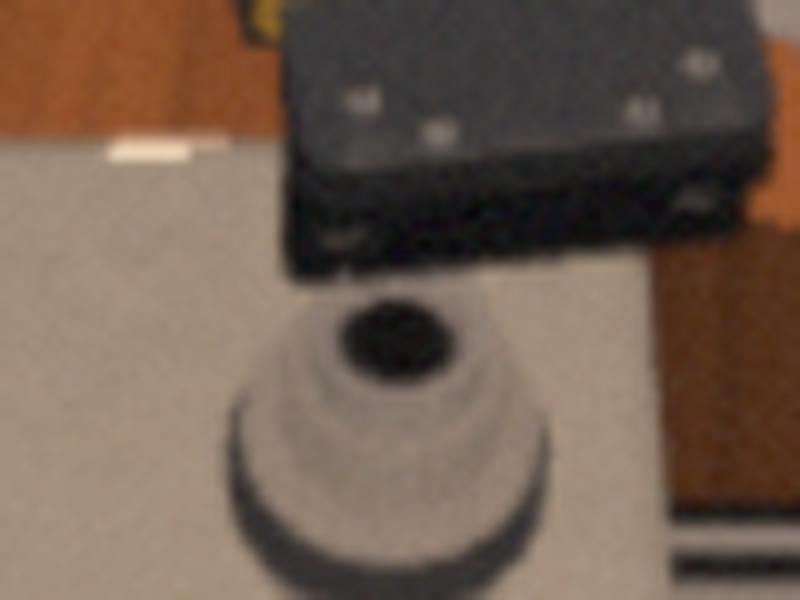

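```bash
python3 - <<'E'
from h import *
to([530.7,186.1,204],-75.6)
E
python3 -m pendant '[[-1.6,1.1,4,0],[-1.6,1.1,8,0],[-1.6,1.1,13,0],[-1.6,1.1,13,0],[-1.6,1.1,13,0]]'
python3 - <<'E'
from h import *
to([530.7,186.1,200],-75.6)
p=snap('side','side8.png'); a=cv2.imread('pics/side8.png')
cv2.imwrite('pics/side8z.png',cv2.resize(a[282:342,298:378],(800,600),interpolation=cv2.INTER_CUBIC))
E
```

```text
t 15.7 pos [532.2 185.  218.4] rot [ 1.7993e+02  3.0000e-02 -7.5550e+01] shift [-1.4  1.1 14.4] turn 0.048641789074778785 F [-0.5  0.3 -1.5] op 0.35
t: 16.32
eef_pos: [530.7, 186.3, 205.4]
tcp_rot: [3.14, 0.001, -1.319]
ft_force: [-0.3, -0.2, -1.8]
opening: 0.349
t 16.32 pos [530.7 186.3 205.4] rot [ 1.7993e+02  3.0000e-02 -7.5550e+01] shift [0.2 0.1 5.4] turn 0.05149318179773843 F [-0.3 -0.2 -1.8] op 0.349
```

View pics/side8z.png

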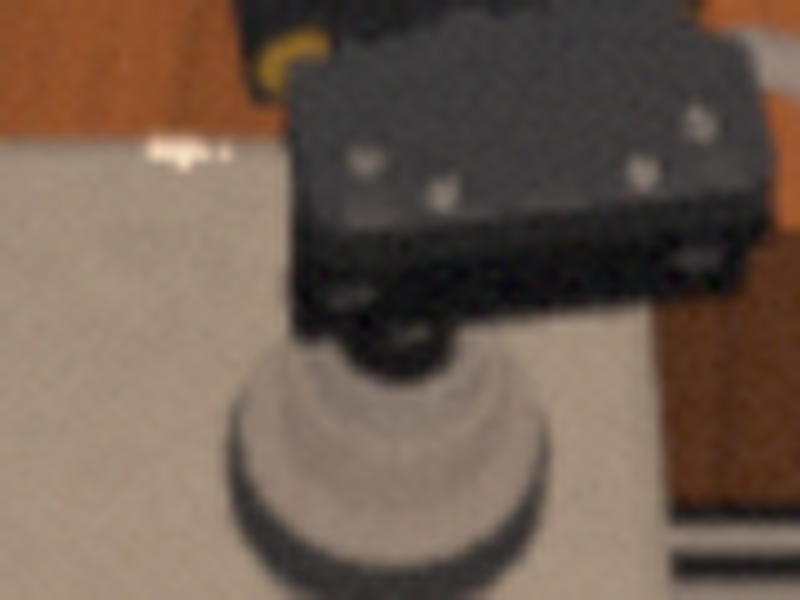

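```bash
python3 -m pendant '[[0.2,0.1,2,0],[0.2,0.1,4,0],[0.2,0.1,4,0]]';python3 -m pendant '[[0,0,1,0],[0,0,2,0],[0,0,2,0]]';python3 -m pendant '[[0,0,1,0],[0,0,2,0],[0,0,2,0]]'
```

```text
t: 16.75
eef_pos: [530.6, 186.0, 201.3]
tcp_rot: [3.14, 0.001, -1.319]
ft_force: [-0.0, 0.2, -1.6]
opening: 0.348
t: 17.12
eef_pos: [530.6, 186.1, 199.2]
tcp_rot: [3.14, 0.001, -1.319]
ft_force: [0.1, 1.0, -2.2]
opening: 0.346
t: 17.5
eef_pos: [530.6, 186.1, 197.1]
tcp_rot: [3.14, 0.001, -1.319]
ft_force: [0.5, -0.3, -1.4]
opening: 0.348
```

Free so far (the foot should already be just inside the rim).

```bash
python3 -m pendant '[[0,0,1,0],[0,0,2,0],[0,0,2,0]]';python3 -m pendant '[[0,0,1,0],[0,0,2,0],[0,0,2,0]]'
```

```text
t: 17.88
eef_pos: [530.5, 186.1, 195.0]
tcp_rot: [3.14, 0.001, -1.319]
ft_force: [-0.3, 1.4, -2.5]
opening: 0.35
t: 18.25
eef_pos: [530.4, 186.2, 192.9]
tcp_rot: [3.14, 0.001, -1.319]
ft_force: [0.5, 1.9, -1.7]
opening: 0.353
```

```bash
python3 -m pendant '[[0,0,1,0],[0,0,2,0],[0,0,2,0]]';python3 -m pendant '[[0,0,1,0],[0,0,2,0],[0,0,2,0]]'
```

```text
t: 18.62
eef_pos: [530.9, 186.4, 191.6]
tcp_rot: [3.141, 0.001, -1.319]
ft_force: [-1.1, 1.2, 4.5]
opening: 0.35
t: 19.0
eef_pos: [531.2, 186.5, 190.3]
tcp_rot: [-3.14, 0.001, -1.319]
ft_force: [-1.2, 1.3, 4.6]
opening: 0.348
```

```bash
python3 -m pendant '[[0,0,1,0],[0,0,2,0],[0,0,2,0]]';python3 -m pendant '[[0,0,1,0],[0,0,2,0],[0,0,2,0]]'
```

```text
t: 19.38
eef_pos: [531.6, 186.6, 188.9]
tcp_rot: [-3.139, 0.001, -1.319]
ft_force: [-1.5, 1.5, 5.3]
opening: 0.349
t: 19.75
eef_pos: [531.9, 186.7, 187.7]
tcp_rot: [-3.138, 0.001, -1.319]
ft_force: [-1.3, 1.9, 7.4]
opening: 0.351
```

```bash
python3 -m pendant '[[-0.3,1.2,0,0],[-0.3,1.2,0,0],[-0.3,1.2,0,0]]';python3 -m pendant '[[0,0.2,1,0],[0,0.4,2,0],[0,0.4,2,0]]'
```

```text
t: 20.12
eef_pos: [530.9, 186.7, 187.9]
tcp_rot: [-3.137, 0.001, -1.319]
ft_force: [-0.1, 0.7, 4.6]
opening: 0.349
t: 20.5
eef_pos: [530.8, 186.6, 186.3]
tcp_rot: [-3.136, 0.001, -1.319]
ft_force: [-0.2, 0.8, 6.4]
opening: 0.348
```

```bash
python3 -m pendant '[[0,0.3,1,0],[0,0.5,2,0],[0,0.5,2,0]]';python3 -m pendant '[[0,0.3,1,0],[0,0.5,2,0],[0,0.5,2,0]]';python3 -m pendant '[[0,0.3,1,0],[0,0.5,2,0],[0,0.5,2,0]]'
```

```text
t: 20.88
eef_pos: [530.3, 186.9, 184.4]
tcp_rot: [-3.136, 0.001, -1.319]
ft_force: [-0.6, 4.3, 2.3]
opening: 0.349
t: 21.25
eef_pos: [530.1, 187.0, 182.6]
tcp_rot: [-3.135, 0.002, -1.319]
ft_force: [-1.3, 3.4, 6.4]
opening: 0.35
t: 21.62
eef_pos: [529.9, 187.0, 180.9]
tcp_rot: [-3.134, 0.002, -1.319]
ft_force: [0.5, 1.5, 5.5]
opening: 0.348
```

```bash
python3 -m pendant '[[-0.5,0,1,0],[-0.5,0,2,0],[-0.5,0,2,0]]';python3 -m pendant '[[-0.2,0,1,0],[-0.2,0,2,0],[-0.2,0,2,0]]';python3 -m pendant '[[-0.2,0,1,0],[-0.2,0,2,0],[-0.2,0,2,0]]'
```

```text
t: 22.0
eef_pos: [530.2, 187.4, 179.2]
tcp_rot: [-3.133, 0.001, -1.319]
ft_force: [1.0, 1.1, 6.0]
opening: 0.348
t: 22.38
eef_pos: [530.4, 187.5, 177.4]
tcp_rot: [-3.132, 0.001, -1.319]
ft_force: [0.1, 0.6, 5.8]
opening: 0.351
t: 22.75
eef_pos: [530.7, 187.6, 175.8]
tcp_rot: [-3.132, 0.001, -1.319]
ft_force: [0.0, 0.6, 6.3]
opening: 0.352
```

```bash
python3 -m pendant '[[0,0.2,1,0],[0,0.3,2,0],[0,0.3,2,0]]';python3 -m pendant '[[0,0.2,1,0],[0,0.3,2,0],[0,0.3,2,0]]'; python3 -m pendant '[[0,0.2,1,0],[0,0.3,1.5,0],[0,0.3,1.5,0]]'
```

```text
t: 23.12
eef_pos: [530.8, 187.5, 174.1]
tcp_rot: [-3.131, 0.0, -1.319]
ft_force: [0.2, 2.3, 6.9]
opening: 0.348
t: 23.5
eef_pos: [530.8, 187.5, 172.5]
tcp_rot: [-3.13, 0.0, -1.318]
ft_force: [-0.1, 0.6, 6.1]
opening: 0.353
t: 23.88
eef_pos: [530.8, 187.5, 171.3]
tcp_rot: [-3.129, 0.0, -1.318]
ft_force: [-0.6, 1.1, 7.2]
opening: 0.349
```

```bash
python3 -m pendant '[[0,0.2,1,0],[0,0.2,1.5,0],[0,0.2,1.5,0]]'; python3 -m pendant '[[0,0.2,1,0],[0,0.2,1.5,0],[0,0.2,1.5,0]]'
```

```text
t: 24.25
eef_pos: [530.9, 187.5, 170.2]
tcp_rot: [-3.128, 0.0, -1.318]
ft_force: [-0.2, 1.3, 6.4]
opening: 0.352
t: 24.62
eef_pos: [530.8, 187.4, 168.7]
tcp_rot: [-3.128, 0.0, -1.318]
ft_force: [-1.2, 1.3, 5.0]
opening: 0.351
```

```bash
python3 -m pendant '[[0,0.2,1,0],[0,0.2,1,0],[0,0.2,1,0]]'; python3 -m pendant '[[0,0.2,1,0],[0,0.2,1,0],[0,0.2,1,0]]'
```

```text
t: 25.0
eef_pos: [530.9, 187.4, 168.3]
tcp_rot: [-3.127, 0.0, -1.318]
ft_force: [-1.6, 1.1, 10.7]
opening: 0.348
t: 25.38
eef_pos: [531.1, 187.4, 168.2]
tcp_rot: [-3.125, -0.0, -1.318]
ft_force: [-1.9, 0.8, 13.3]
opening: 0.347
```

```bash
python3 -m pendant '[[0,0.2,0.7,0],[0,0.2,0.7,0],[0,0.2,0.7,0]]'
python3 - <<'E'
from h import *
p=snap('side','side9.png'); a=cv2.imread('pics/side9.png')
f=lambda n:cv2.resize(cv2.imread('pics/'+n)[300:345,318:358],(400,450),interpolation=cv2.INTER_CUBIC)
cv2.imwrite('pics/9z.png',np.hstack([f('side8.png'),f('side9.png')]))
E
```

```text
t: 25.75
eef_pos: [531.2, 187.4, 168.2]
tcp_rot: [-3.124, -0.0, -1.318]
ft_force: [-2.0, 0.3, 11.7]
opening: 0.349
```

View pics/9z.png

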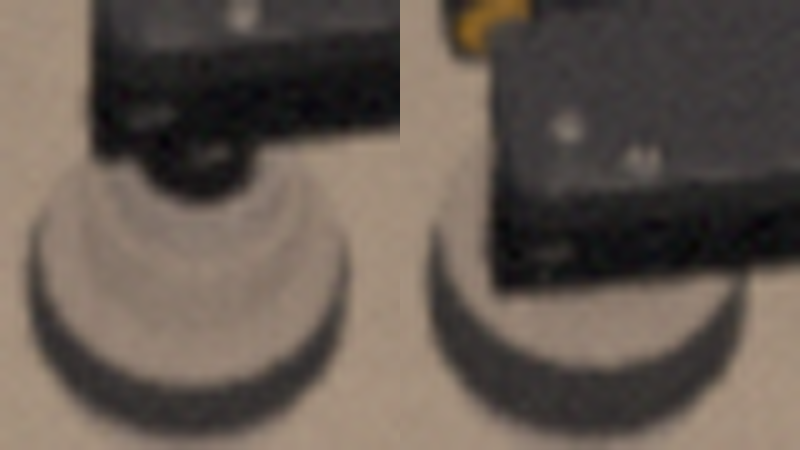

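The stop ring's dark crescent has grown (the flange edge moved up about 2 px, roughly 7 mm), so the sleeve sprang forward. Releasing.

```bash
python3 -m pendant '[[0,0,-0.3,0],[0,0,-0.3,0],[0,0,-0.3,0],[0,0,-0.3,0],[0,0,-0.3,0],[0,0,-0.3,0]]' 0.4; python3 -m pendant '[[0,0,-10,0],[0,0,-30,0],[0,0,-70,0],[0,0,-110,0],[0,0,-110,0]]'
```

```text
t: 26.55
eef_pos: [531.2, 187.4, 168.5]
tcp_rot: [-3.124, -0.0, -1.318]
ft_force: [0.6, 0.0, 0.1]
opening: 0.6
t: 27.18
eef_pos: [530.2, 187.2, 282.0]
tcp_rot: [-3.118, -0.0, -1.318]
ft_force: [0.2, -0.2, 0.0]
opening: 0.597
```

Move back away to see.

```bash
python3 -m pendant '[[50,0,0,0],[100,0,0,0],[150,0,0,0],[200,0,0,0],[250,0,0,0],[300,0,0,0],[300,0,0,0]]'
python3 - <<'E'
from h import *
im=[]
for n in('side','top'):
    p=snap(n,n+'10.png'); a=cv2.imread('pics/'+n+'10.png'); x,y=proj(p,[525,185.5,190]).astype(int)-[20,20]; print(x,y)
    im.append(cv2.resize(a[y:y+60,x:x+40],(400,600),interpolation=cv2.INTER_CUBIC))
    print([proj(p,[530.5,186,z]) for z in(126,164,222)],[proj(p,[530.5,186+28,z]) for z in(122,126,132)])
cv2.imwrite('pics/10z.png',np.hstack(im))
E
```

```text
t: 28.05
eef_pos: [605.3, -106.2, 280.9]
tcp_rot: [-3.12, 0.0, -1.322]
ft_force: [-0.5, 0.9, -0.5]
opening: 0.599
320 282
[array([335.44274855, 322.32662754]), array([336.40378961, 310.96738   ]), array([337.99412132, 292.17008588])] [array([333.95006347, 336.75499636]), array([334.04513462, 335.62067459]), array([334.18892343, 333.90508803])]
227 255
[array([250.48989618, 275.97612197]), array([248.37141566, 274.30055782]), array([244.91849755, 271.5695505 ])] [array([239.61513224, 276.33446339]), array([239.3690282 , 276.16353073]), array([238.9974193, 275.9054281])]
```

View pics/10z.png

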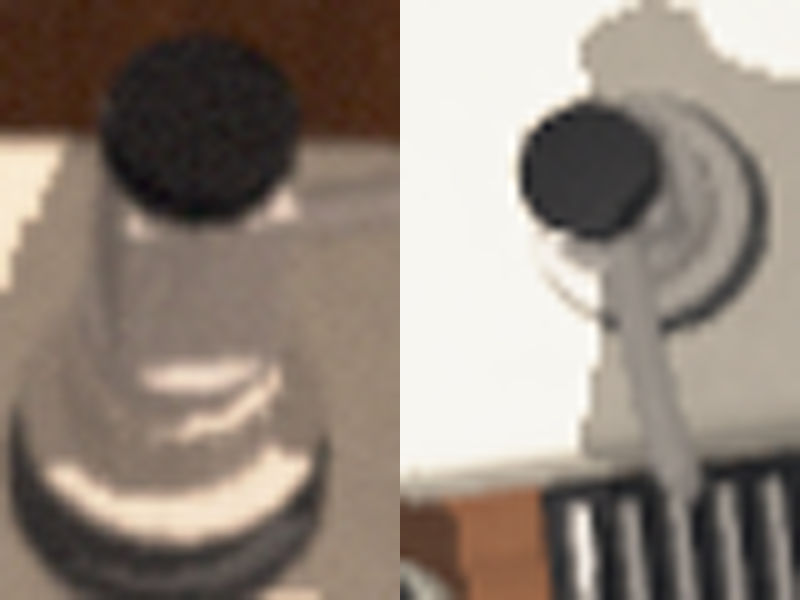

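View pics/side10.png

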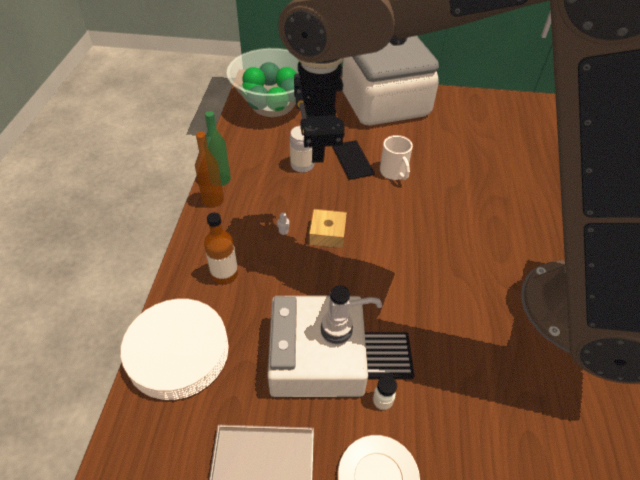

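```bash
python3 -m pendant '[[0,0,0,0],[0,0,0,0],[0,0,0,0],[0,0,0,0]]'; python3 -c "
from h import *
print(job.job_done())"
```

```text
t: 28.65
eef_pos: [604.8, -103.1, 281.4]
tcp_rot: [-3.119, 0.001, -1.319]
ft_force: [0.2, -0.3, -0.0]
opening: 0.597
the job is handed in; nothing more can be done
None
```

The tap head is fitted on the dispenser and I handed the job in at about 28.7 s; the hand-in gave no verdict.

- **Sleeve:** I pushed the flange down to its stop with at most about 15 N and took the fingers off. The next pictures showed the bore clear, with the dogs withdrawn, so the sleeve had stayed back.
- **Tap head:** I lifted it out of the block and pressed it into the coupler in steps of 1 to 2 mm. The wrist force stayed within about 13 N, plus roughly 2 N for the tap's own weight. It stopped at 168.2 mm TCP height, against an expected 168.7 mm for fully home.
- **Last checks:** After letting go and backing off, the pictures show the tap upright with its shoulder on the rim. The sleeve's flange edge is back at its starting image row (about 336). The bystanders in the last side picture look where they were; I did not measure them.
- **What disagreed:**
  - The two cameras differed by 2 to 4 mm.
  - The grip read 33 mm on the 30 mm body.
  - The tool tilted by about 1° while pressing. The final pictures show no visible lean, but I did not measure the tap's tilt in degrees.

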